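Find the high side of an eccentric airer pulley on the run-out stand

TASK

Set the clothes-airer pulley fully down on the pointed centre pin of the blue run-out stand, so that its rim bears on the sprung plunger. Turn it round by its black knob while watching the gauge: bring it to its lowest reading first, then turn on to its highest, and leave it there, flat on the stand and let go. Handle it gently (never press or wrench it hard against the stand), keep the robot itself off the stand, its plunger and dial, and leave the other things on the table where they are.

Things in the scene. Friction and masses are not known exactly. Their poses are not given: they have to be found in the camera images.
- pulley_knob (a point): Centre of the pulley's round black grip knob (30 mm diameter, 34 mm high): on the pulley's axis, 17 mm below the knob's top, 17 mm above the flange's top face and 50 mm above the pulley's underside. z up along the axis.
- pulley_foot (a point): Centre of the pulley's underside, on the axis of its bore. Brass hub 28 mm diameter with a blind bore from below, 12.4 mm diameter and 29 mm deep. Hub, bore, flange and knob share one axis.
- pin_seat (a point): Foot of the centre pin, on its axis, on the stand's plate, 12 mm above the table. Pin 11 mm diameter, 25 mm high, its last 6 mm a conical point. x runs from the pin towards the plunger and dial; z up. The pulley is seated when its underside lies on the plate here.
- dial (a point): Centre of the white dial face, 130 mm from the pin along the stand's x axis and 58 mm above the table; the dial is 94 mm in diameter, on a dark steel block (top 56 mm above the table). Its red needle reaches 39 mm from the centre and turns in the horizontal plane.
- plunger (a joint): How far the sprung plunger is pushed in, m (0 free, 0.016 stop). It is 22 mm above the plate; its 10 mm ball tip stands 27 mm from the pin axis when free; 1.2 N at 0, plus 0.15 N per mm. Pulley seated and released: about 0.002 at the rim's low side, 0.011 at its high side, nearly a sine between; while the pulley is gripped, play in the bore shifts it by up to 1.4 mm.
- needle (a joint): Angle of the dial needle, rad: 150 rad per metre of plunger travel; 0 = along the stand's y axis with no pulley; it grows anticlockwise seen from above, so about 0.3 at the lowest side of the rim and 1.6 at the highest.
- bowl: White ceramic bowl, 150 mm across, 60 mm high; bystander.
- pitcher: Small glass pitcher, 140 mm high, 90 mm across plus handle; bystander.
- tong: Green plastic tong lying flat, 210 mm long; bystander.
- lid: Round bamboo lid lying flat, 160 mm across, small knob on top; bystander.
- jar: Jar 60 mm across, 90 mm high; bystander.
- stand: The fixed blue run-out stand with pin, plunger and dial; origin on the table under the pin, axes as pin_seat. Its plate is 240 x 110 mm and 12 mm thick, from 55 mm behind the pin to 185 mm ahead (along x). Pin and plunger are greased steel (low friction).
- pulley: The loose pulley, about 300 g, 67 mm high; origin at the centre of its underside, z up. Orange rim 68 mm diameter, 17-29 mm above the underside, tapering below to 38 mm at 3 mm up, so it pushes the plunger aside as it is lowered; above it an aluminium flange of 84 mm. The rim is 4.5 mm off the axis in a direction that varies from pulley to pulley and is not told by this pose.
Mind the look-alikes: they are no part of the job. What is shaped like the pulley but green or red is not meant.

How it is judged:
On the way:
1. the pulley is seated on the pin with the low side of its rim at the plunger (reading under 3.8 mm, rim bearing on the plunger) (horizontal distance between pulley_foot and pin_seat below 0.003 m and z of pulley_foot in the frame of pin_seat below 0.003 m and value of joint plunger between 0.0008 and 0.0038 m), for 0.1 s.
At the end, for the whole second after the job is handed in: The pulley is down on the plate (within 3 mm), on the pin (within 3 mm) and upright (within 0.08 rad), at rest and let go, with the plunger pushed in at least 9.9 mm, which is within about 0.9 mm of the highest reading (horizontal distance between pulley_foot and pin_seat below 0.003 m and z of pulley_foot in the frame of pin_seat below 0.003 m and angle between pulley_foot's own z axis and vertical below 0.08 rad and value of joint plunger above 0.0099 m and velocity of joint plunger between -0.005 and 0.005 m/s and linear speed of pulley below 0.01 m/s); the robot touches nothing.
It fails at once if the pulley is pressed or wrenched against the stand with more than 40 N (contact force between pulley and stand above 40 N).
It fails at once if the robot touches the plunger, dial or stand with more than 2 N (contact force between any of the fingers, the arm and stand above 2 N).
It fails at once if a bystander is moved more than 20 mm (distance of any of bowl, pitcher, tong, lid, jar from where it was at the start of the episode above 0.02 m).
It also fails if it takes over 72 s, if anything falls off the work surface, if the arm or the gripper's body presses on something with over 40 N, if the wrist force passes 120 N, or if a joint passes its speed limit or range.

ROBOT

A 7-joint arm with a two-finger parallel gripper is mounted at the origin on the work surface. World frame = base frame: x ahead of the robot, y to its left, z up, the work surface at z = 0. Lengths are in m, angles in rad, forces in N, time in s.
With the tool pointing down it reaches from about 0.425 to 0.875 m from the base axis. Payload 4.7 kg.
Tool frame: the origin (TCP) lies where the fingers leave the gripper's body, on its centre line; the fingertips stand 70 mm ahead of it and the grasp point (between the pads) lies 51 mm ahead of it; z points along the fingers, y is the line along which they close (so a half turn about z gives the same grasp; the last joint's range is limited). The gripper opens to 87 mm and grips with 3 to 60 N. Pads are 19 mm wide; open, the fingers measure 117 mm over their backs; the gripper's body (75 mm by 190 mm) begins 51 mm behind the grasp point.
Start: joints at [-1.266, 0.321, -0.07, 1.45, 0.023, 1.371, -0.057], TCP at [0.186, 0.623, 0.292] pointing down, gripper open.
Joint ranges: [-2.86, 2.86], [-0.3, 2.09], [-1.38, 1.24], [0.06, 2.45], [-1.56, 4.7], [0.09, 2.05], [-2.69, 2.69]. Speed limits (rad/s): [2.57, 2.57, 3.14, 3.14, 3.14, 3.14, 3.14].

INTERFACE

Orientations are given as a rotation vector (axis times angle).
In Python, from bench import ctrl gives the robot as it stands.
- The arm moves only by the tool play_rows, never from a script. Its argument "increments" is a list that holds one entry, the list of rows, each a list of 7 numbers: the shift along the tool's x, y, z as a fraction of full scale, then the turn, a rotation vector about the tool's x, y, z as a fraction of full scale, then the gripper command: -1 is shut, 1 is fully open, values between are in proportion. A call has 1 to 8 rows; each row is the pose to reach, as a shift and turn from the pose commanded when the call began, along the tool's axes at that moment; what a row does not reach only later rows make up. Full scale, the value 1, is 0.1 m for a shift and 90 degrees for a turn. A row lasts 1/10 s, in which the tool goes at most 50 mm and 8.59 degrees, less where a joint would pass 70% of its speed; a pose out of reach is approached as far as the arm can. A call with a number of a shift or a turn outside -1 to 1 is refused whole. A call with a gripper value outside its range is refused whole. The fingers move at their own pace and stop on an object; "squeeze" is the grip in N (left out, the last holds). Time passes only in rows, so rows that repeat a pose let the fingers close. It gives the time, the measured TCP pose, the force, the opening and the grip force at its end, in the units of the state.
- ctrl.get_state(): the state, without advancing time (a new reading comes with each control period).
- ctrl.get_image(name): name is "scene" or "top" or "wrist"; returns the picture (384x512x3 uint8, red, green, blue); there is no depth.
- ctrl.get_calibration(name): a dict with "vertical_fov" (degrees; the focal length in pixels is half the picture's height over the tangent of half this angle, whatever the lens; pixels are square), "cx", "cy" (the principal point, pixels), "R" (3x3) and "t" (3): a world point X has camera coordinates R X + t; the wrist camera has in their place "T_tool_cam" (4x4, takes a point from camera to tool coordinates, whose origin is the TCP and whose axes are the flange's). Camera axes: x right, y down, z forward; pixel columns grow to the right and rows downward; lengths in m; the calibration is good to about 2 mm. A picture is of the moment at which its call begins: read the wrist's pose just before it. get_calibration takes no time and is no camera call.
- ctrl.close_job(): hands the job in; it is judged then, once.
The state is a dict: "time": time; "joint_positions": joint angles; "qd": joint speeds; "joint_torque": joint torques, N m; "position": TCP position; "tool_rot": TCP orientation; "ft_force": force on the tool from outside, world axes, zero at the start; "torque": the same for the moment, N m; "grip_width": opening from 0.0 (shut) to 1.0 (fully open); "grip_force": force on a finger pad.
Only numpy, scipy, OpenCV 4.12 (cv2) and the standard library are available. Lean on these libraries where they do the work, as an engineer would, in place of code of your own. Each camera call takes 0.05 s, during which the arm holds its last target. There are 200 camera calls.

## Working session

There is one attempt and no reset: what is moved stays moved. The work goes in short steps, Python scripts to look and compute and a tool call to move; the robot and the scene stay as the last step left them, time stands still between calls to the robot, and variables do not carry over. Pictures are saved under pics/ and viewed, at most 10 in all, crops included, and the job is handed in when it is done.

Besides the shell and the picture viewer there is one more tool, called after "Call:" by a JSON object that holds its "op" and its "data", one argument or row to a line. play_rows: Moves the arm, as the interface text tells. Shift numbers are shares of 0.1 m and turn numbers shares of 90 degrees, none past 1 either way. Its arguments: {"type":"object","properties":{"increments":{"type":"array"},"squeeze":{"type":"number"}},"required":["increments"]}

```bash
mkdir -p pics; cat > h.py <<'E'
import numpy as np, cv2
from bench import ctrl
from scipy.spatial.transform import Rotation as Ro
def cal(n):
    c=ctrl.get_calibration(n); f=192/np.tan(np.radians(c["vertical_fov"])/2)
    if "R" in c: R=np.array(c["R"]);t=np.array(c["t"])
    else:
        s=ctrl.get_state(); T=np.eye(4);T[:3,:3]=Ro.from_rotvec(s["tool_rot"]).as_matrix();T[:3,3]=s["position"]
        W=np.linalg.inv(T@np.array(c["T_tool_cam"]));R=W[:3,:3];t=W[:3,3]
    return f,c["cx"],c["cy"],R,t
def unp(C,u,v,z):
    f,cx,cy,R,t=C; o=-R.T@t; d=R.T@np.array([(u-cx)/f,(v-cy)/f,1]); return o+d*(z-o[2])/d[2]
def proj(C,X):
    f,cx,cy,R,t=C; p=R@np.array(X)+t; return cx+f*p[0]/p[2],cy+f*p[1]/p[2]
def snap(n,fn,crop=None,k=1):
    im=np.array(ctrl.get_image(n))[:,:,::-1]
    if crop: a,b,c,d=crop; im=im[b:d,a:c]
    cv2.imwrite("pics/"+fn,cv2.resize(im,None,fx=k,fy=k,interpolation=cv2.INTER_CUBIC))
E
python3 - <<'E'
from h import *
np.set_printoptions(precision=4,suppress=True)
s=ctrl.get_state();print(s);
for n in("scene","top","wrist"):print(n,ctrl.get_calibration(n))
snap("top","top1.png",k=1.5);snap("scene","sc1.png",k=1.5)
E
```

```text
{'time': 0.0, 'joint_positions': array([-1.2659,  0.3218, -0.0701,  1.4517,  0.0226,  1.3708, -0.0569]), 'qd': array([ 0.    , -0.0022, -0.0009,  0.0005, -0.0007,  0.0028,  0.0003]), 'joint_torque': array([  0.0001, -49.128 ,  -0.4036, -31.2526,  -0.0639,   0.0435,
         0.0002]), 'position': array([0.1863, 0.6223, 0.2912]), 'tool_rot': array([-0.4551, -3.1082,  0.003 ]), 'ft_force': array([0.4946, 0.023 , 0.1656]), 'torque': array([ 0.0035, -0.0074, -0.0003]), 'grip_force': 0.0, 'grip_width': 0.9992677017547001}
scene {'vertical_fov': 48.97123810578473, 'cx': 251.06039606474144, 'cy': 188.5906159692702, 'R': array([[ 0.3792,  0.9253, -0.0063],
       [ 0.6787, -0.2828, -0.6777],
       [-0.6289,  0.2527, -0.7353]]), 't': array([-0.3194, -0.2866,  1.5278])}
top {'vertical_fov': 49.073245999156136, 'cx': 256.6111637357195, 'cy': 189.37693696838068, 'R': array([[ 0.0468, -0.9989, -0.0026],
       [-0.9747, -0.0451, -0.2188],
       [ 0.2184,  0.0128, -0.9758]]), 't': array([0.0806, 0.5483, 0.973 ])}
wrist {'vertical_fov': 71.47487947905104, 'cx': 253.96245325620723, 'cy': 193.26884731173345, 'T_tool_cam': array([[ 0.0001, -0.9595, -0.2818,  0.0782],
       [ 1.    ,  0.0002, -0.0003,  0.0002],
       [ 0.0003, -0.2818,  0.9595, -0.0924],
       [ 0.    ,  0.    ,  0.    ,  1.    ]])}
```

View pics/top1.png

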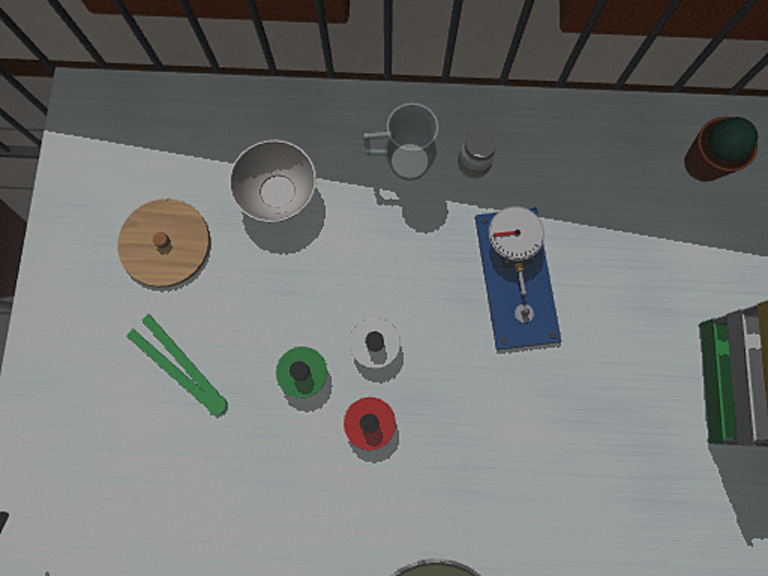

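View pics/sc1.png

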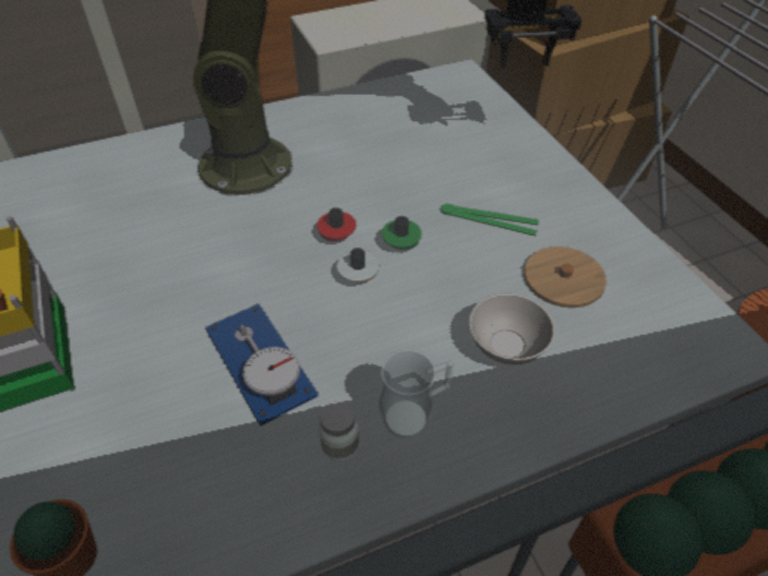

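Top view (1.5x): the aluminium pulley's knob top is at about (375,341). The pin is at about (525,313), the dial centre at (517,233), the jar at (478,150) and the green and red decoys at (300,370) and (370,423).

```bash
python3 - <<'E'
from h import *
np.set_printoptions(precision=4,suppress=True)
C=cal("top");S=cal("scene")
for n,u,v,z,us,vs in(("knobtop",375,341,.067,357,252),("flange",376,350,.033,357,266),("pin",525,313,.037,245,330),("dial",516.5,233,.058,272,371),("red",370,423,.067,336,212),("green",300,370,.067,402,220)):
    print(n,unp(C,u/1.5,v/1.5,z),unp(S,us/1.5,vs/1.5,z))
for c in((476,216),(537,208),(561,345),(499,351)):print(unp(C,c[0]/1.5,c[1]/1.5,.012))
s=ctrl.get_state();print(Ro.from_rotvec(s["tool_rot"]).as_matrix())
E
```

```text
knobtop [0.4487 0.1174 0.067 ] [0.4509 0.1198 0.067 ]
flange [0.4384 0.1158 0.033 ] [0.455  0.1172 0.033 ]
pin [ 0.5108 -0.1282  0.037 ] [ 0.5308 -0.1273  0.037 ]
dial [ 0.6422 -0.1097  0.058 ] [ 0.6503 -0.1084  0.058 ]
red [0.3207 0.1187 0.067 ] [0.3245 0.1221 0.067 ]
green [0.3972 0.2335 0.067 ] [0.3997 0.2377 0.067 ]
[ 0.6849 -0.0477  0.012 ]
[ 0.7046 -0.155   0.012 ]
[ 0.4637 -0.1938  0.012 ]
[ 0.4487 -0.0899  0.012 ]
[[-0.958   0.2867 -0.0004]
 [ 0.2867  0.958  -0.0017]
 [-0.0001 -0.0017 -1.    ]]
```

Call:
{"op": "play_rows", "data": {
  "increments": [
    [[-0.5,-0.5,0,0,0,0,1],[-1,-1,0,0,0,0,1],[-1,-1,0,0,0,0,1],[-1,-1,0,0,0,0,1]]
  ]
}}

```text
time: 0.5
position: [0.2585, 0.4928, 0.2922]
tool_rot: [0.469, 3.104, -0.004]
ft_force: [0.8, 0.4, 0.0]
grip_width: 0.998
grip_force: 0.0
```

Call:
{"op": "play_rows", "data": {
  "increments": [
    [[-0.5,-0.5,0,0,0,0,1],[-1,-1,0,0,0,0,1],[-1,-1,0,0,0,0,1],[-1,-1,0,0,0,0,1]]
  ]
}}

```text
time: 0.9
position: [0.3243, 0.3688, 0.2923]
tool_rot: [0.469, 3.105, -0.002]
ft_force: [-0.2, 0.4, 0.6]
grip_width: 1.002
grip_force: 0.0
```

Call:
{"op": "play_rows", "data": {
  "increments": [
    [[-0.5,-0.5,0,0,0,0,1],[-1,-1,0,0,0,0,1],[-1,-1,0,0,0,0,1],[-1,-1,0,0,0,0,1]]
  ]
}}

```text
time: 1.3
position: [0.3905, 0.2447, 0.2924]
tool_rot: [0.468, 3.105, -0.002]
ft_force: [-0.1, 0.5, 0.4]
grip_width: 0.999
grip_force: 0.0
```

Call:
{"op": "play_rows", "data": {
  "increments": [
    [[-1,-1,0,0,0,0.1,1],[-1,-1,0.3,0,0,0.2,1],[-1,-1,0.6,0,0,0.3,1],[-1,-1,0.7,0,0,0.4,1],[-1,-1,0.7,0,0,0.5,1],[-1,-1,0.7,0,0,0.6,1],[-1,-1,0.7,0,0,0.65,1],[-1,-1,0.7,0,0,0.65,1]]
  ]
}}

```text
time: 2.1
position: [0.4548, 0.1265, 0.222]
tool_rot: [-1.914, -2.491, 0.0]
ft_force: [0.4, -0.6, 0.0]
grip_width: 0.997
grip_force: 0.0
```

```bash
python3 - <<'E'
from h import *
np.set_printoptions(precision=4,suppress=True)
s=ctrl.get_state();print(s["joint_positions"],s["position"],Ro.from_rotvec(s["tool_rot"]).as_matrix());C=cal("wrist")
np.save("C1.npy",np.array(C,dtype=object),allow_pickle=True)
snap("wrist","w1.png",k=1.5)
print("pred",proj(C,[.448,.117,.067]))
E
```

```text
[-0.7038 -0.0196  0.3746  1.9812  0.0075  1.1788 -0.0717] [0.4548 0.1265 0.222 ] [[-0.2575  0.9663 -0.0003]
 [ 0.9663  0.2575  0.0001]
 [ 0.0002 -0.0003 -1.    ]]
pred (np.float64(245.4969802139062), np.float64(205.68081454204236))
```

View pics/w1.png

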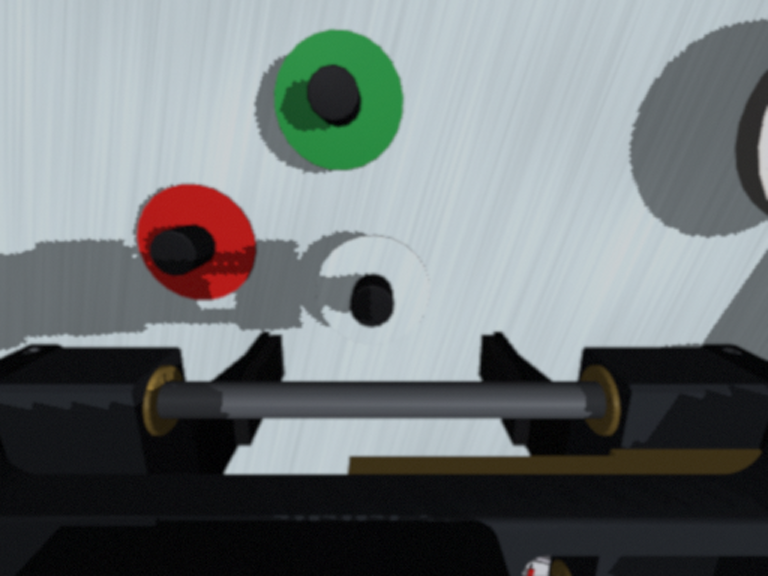

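Wrist view (1.5x): the aluminium pulley has its flange centre near (374,290) and its knob top near (372,306). The fingers are at (250,390) and (510,390).

```bash
python3 - <<'E'
from h import *
np.set_printoptions(precision=4,suppress=True)
C=cal("wrist");s=ctrl.get_state();R=Ro.from_rotvec(s["tool_rot"]).as_matrix()
for u,v,z in((372,305,.067),(374,290,.033)):
    p=unp(C,u/1.5,v/1.5,z);print(p,R.T@(p-s["position"]))
E
```

```text
[0.4498 0.1197 0.067 ] [-0.0051 -0.0065  0.1551]
[0.4505 0.1201 0.033 ] [-0.0049 -0.0057  0.1891]
```

Call:
{"op": "play_rows", "data": {
  "increments": [
    [[-0.05,-0.06,0.3,0,0,0,1],[-0.05,-0.06,0.6,0,0,0,1],[-0.05,-0.06,0.8,0,0,0,1],[-0.05,-0.06,0.95,0,0,0,1]]
  ]
}}

```text
time: 2.55
position: [0.4496, 0.1191, 0.1257]
tool_rot: [-1.91, -2.493, 0.002]
ft_force: [0.4, 0.4, 0.7]
grip_width: 0.997
grip_force: 0.0
```

Call:
{"op": "play_rows", "data": {
  "increments": [
    [[0,0,0.1,0,0,0,1],[0,0,0.2,0,0,0,1],[0,0,0.2,0,0,0,-1],[0,0,0.2,0,0,0,-1],[0,0,0.2,0,0,0,-1],[0,0,0.2,0,0,0,-1],[0,0,0.2,0,0,0,-1],[0,0,0.2,0,0,0,-1]]
  ],
  "squeeze": 15
}}

```text
time: 3.35
position: [0.4506, 0.1186, 0.1076]
tool_rot: [1.916, 2.49, 0.001]
ft_force: [-0.8, -0.4, -0.1]
grip_width: 0.541
grip_force: 0.0
```

Call:
{"op": "play_rows", "data": {
  "increments": [
    [[0,0,0,0,0,0,-1],[0,0,0,0,0,0,-1],[0,0,0,0,0,0,-1]]
  ]
}}

```text
time: 3.65
position: [0.4504, 0.1185, 0.1073]
tool_rot: [-1.916, -2.49, -0.0]
ft_force: [-0.7, -0.2, 0.8]
grip_width: 0.341
grip_force: 15.0
```

Call:
{"op": "play_rows", "data": {
  "increments": [
    [[0,0,-0.2,0,0,0,-1],[0,0,-0.5,0,0,0,-1],[0,0,-0.8,0,0,0,-1],[0,0,-1,0,0,0,-1]]
  ]
}}

```text
time: 4.05
position: [0.4506, 0.1184, 0.2087]
tool_rot: [1.916, 2.489, 0.002]
ft_force: [0.5, 0.4, -2.7]
grip_width: 0.341
grip_force: 15.0
```

Call:
{"op": "play_rows", "data": {
  "increments": [
    [[-0.3,0,0,0,0,0,-1],[-0.6,-0.1,0,0,0,0,-1],[-1,-0.1,0,0,0,0,-1]]
  ]
}}

```text
time: 4.35
position: [0.465, 0.0193, 0.2066]
tool_rot: [-1.911, -2.491, 0.001]
ft_force: [0.7, 0.4, -2.5]
grip_width: 0.337
grip_force: 15.0
```

Call:
{"op": "play_rows", "data": {
  "increments": [
    [[-0.4,0,0,0,0,0,-1],[-0.8,-0.1,0,0,0,0,-1],[-1,-0.1,0,0,0,0,-1]]
  ]
}}

```text
time: 4.65
position: [0.4811, -0.0844, 0.2068]
tool_rot: [-1.922, -2.485, 0.003]
ft_force: [0.1, -0.8, -1.9]
grip_width: 0.338
grip_force: 15.0
```

Call:
{"op": "play_rows", "data": {
  "increments": [
    [[-0.4,0,0,0,0,0.08,-1],[-0.8,-0.1,0,0,0,0.16,-1],[-1,-0.13,0,0,0,0.25,-1],[-1,-0.13,0,0,0,0.31,-1],[-1,-0.13,0,0,0,0.31,-1],[-1,-0.13,0,0,0,0.31,-1]]
  ]
}}

```text
time: 5.25
position: [0.495, -0.1793, 0.2067]
tool_rot: [-2.456, -1.958, 0.001]
ft_force: [0.5, 0.0, -3.1]
grip_width: 0.339
grip_force: 15.0
```

```bash
python3 - <<'E'
from h import *
np.set_printoptions(precision=4,suppress=True)
s=ctrl.get_state();print(s["joint_positions"],s["position"],Ro.from_rotvec(s["tool_rot"]).as_matrix());C=cal("wrist")
snap("wrist","w2.png",k=1.5)
print("pred",np.array(proj(C,[.517,-.129,.037]))*1.5)
E
```

```text
[-0.3809  0.138   0.7353  1.8878 -0.1012  1.1543  0.166 ] [ 0.495  -0.1793  0.2067] [[ 0.2229  0.9748 -0.0012]
 [ 0.9748 -0.2229  0.0005]
 [ 0.0002 -0.0012 -1.    ]]
pred [398.3321 210.5685]
```

View pics/w2.png

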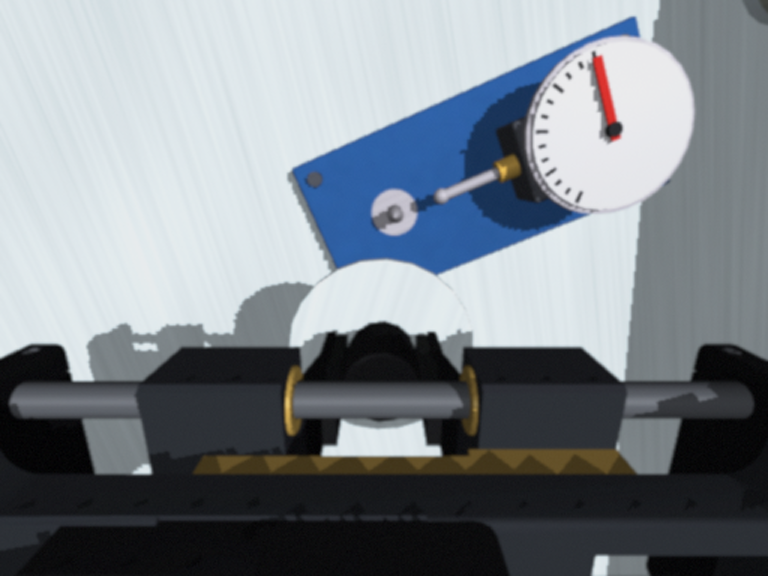

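Wrist view (1.5x): the pin tip is at (396,213), the plunger ball at (441,196), the dial centre at (614,128) and the needle tip at (598,57). The held flange spans columns 290–472, with its top edge at row 259.

```bash
python3 - <<'E'
from h import *
np.set_printoptions(precision=4,suppress=True)
C=cal("wrist");s=ctrl.get_state();R=Ro.from_rotvec(s["tool_rot"]).as_matrix();P=s["position"]
for n,u,v,z in(("tip",396,213,.037),("ball",441,196,.034),("dial",614,128,.058),("needle",598,57,.058),("fl",381,259,P[2]-.0745),("flL",290,330,P[2]-.0745),("flR",472,330,P[2]-.0745)):
    p=unp(C,u/1.5,v/1.5,z);print(n,p,R.T@(p-P))
E
```

```text
tip [ 0.5153 -0.13    0.037 ] [0.0523 0.0089 0.1698]
ball [ 0.546  -0.1261  0.034 ] [0.0629 0.038  0.1728]
dial [ 0.6443 -0.1091  0.058 ] [0.1014 0.13   0.1487]
needle [ 0.6382 -0.0713  0.058 ] [0.1369 0.1156 0.1487]
fl [ 0.5037 -0.1377  0.1323] [ 0.0422 -0.0008  0.0745]
flL [ 0.4567 -0.1602  0.1323] [ 0.0098 -0.0416  0.0745]
flR [ 0.5362 -0.1784  0.1323] [0.0098 0.0399 0.0745]
```

Call:
{"op": "play_rows", "data": {
  "increments": [
    [[0.3,0.05,0,0,0,0,-1],[0.52,0.095,0.2,0,0,0,-1],[0.52,0.095,0.4,0,0,0,-1],[0.52,0.095,0.58,0,0,0,-1],[0.52,0.095,0.58,0,0,0,-1],[0.52,0.095,0.58,0,0,0,-1]]
  ],
  "squeeze": 8
}}

```text
time: 5.9
position: [0.5163, -0.131, 0.1494]
tool_rot: [-2.458, -1.956, 0.0]
ft_force: [0.7, -0.9, -1.2]
grip_width: 0.344
grip_force: 8.0
```

```bash
python3 - <<'E'
from h import *
np.set_printoptions(precision=4,suppress=True)
s=ctrl.get_state();P=s["position"];R=Ro.from_rotvec(s["tool_rot"]).as_matrix();print(P,s["ft_force"],R.T@(np.array([.5153,-.13,.037])-P))
a=np.array(ctrl.get_image("scene"))[160:290,110:240,::-1]
b=np.array(ctrl.get_image("top"))[120:250,290:420,::-1]
cv2.imwrite("pics/m1.png",cv2.resize(np.hstack([a,b]),None,fx=3,fy=3,interpolation=cv2.INTER_CUBIC))
E
```

```text
[ 0.5163 -0.131   0.1494] [ 0.7219 -0.9097 -1.1872] [ 0.0008 -0.0012  0.1124]
```

View pics/m1.png

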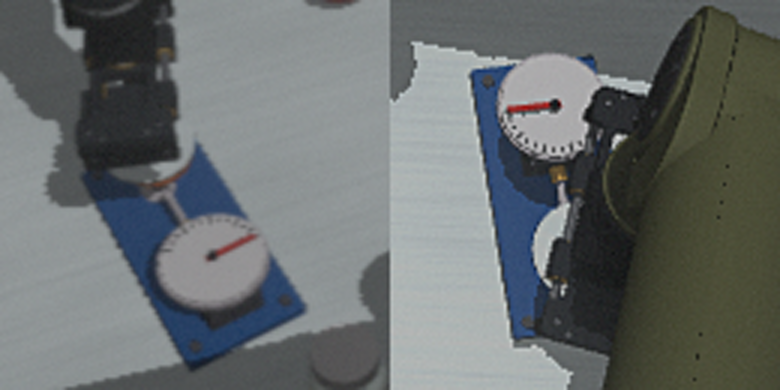

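Left is the scene camera and right is the top camera. The dial and red needle are clear in both, and the flange sits over the pin.

Call:
{"op": "play_rows", "data": {
  "increments": [
    [[0.01,0,0.03,0,0,0,-1],[0.01,0,0.06,0,0,0,-1],[0.01,0,0.08,0,0,0,-1],[0.01,0,0.08,0,0,0,-1]]
  ]
}}

```text
time: 6.4
position: [0.5163, -0.1305, 0.141]
tool_rot: [-2.459, -1.954, 0.001]
ft_force: [-0.2, 0.3, -3.7]
grip_width: 0.34
grip_force: 8.0
```

Call:
{"op": "play_rows", "data": {
  "increments": [
    [[0,0,0.015,0,0,0,-1],[0,0,0.03,0,0,0,-1],[0,0,0.03,0,0,0,-1]]
  ]
}}

```text
time: 6.7
position: [0.5164, -0.1305, 0.138]
tool_rot: [-2.459, -1.954, 0.001]
ft_force: [-0.2, -0.0, -2.3]
grip_width: 0.343
grip_force: 8.0
```

Call:
{"op": "play_rows", "data": {
  "increments": [
    [[0,0,0.015,0,0,0,-1],[0,0,0.03,0,0,0,-1],[0,0,0.03,0,0,0,-1]]
  ]
}}

```text
time: 7.0
position: [0.5162, -0.1306, 0.135]
tool_rot: [-2.459, -1.954, 0.001]
ft_force: [-1.9, 0.4, -1.4]
grip_width: 0.345
grip_force: 8.0
```

Call:
{"op": "play_rows", "data": {
  "increments": [
    [[0,0,0.02,0,0,0,-1],[0,0,0.04,0,0,0,-1],[0,0,0.04,0,0,0,-1]]
  ]
}}

```text
time: 7.3
position: [0.5162, -0.1305, 0.1309]
tool_rot: [-2.459, -1.954, 0.001]
ft_force: [-1.5, -0.5, -1.1]
grip_width: 0.338
grip_force: 8.0
```

Call:
{"op": "play_rows", "data": {
  "increments": [
    [[0,0,0.02,0,0,0,-1],[0,0,0.04,0,0,0,-1],[0,0,0.06,0,0,0,-1],[0,0,0.06,0,0,0,-1]]
  ]
}}

```text
time: 7.7
position: [0.5159, -0.1303, 0.1243]
tool_rot: [-2.459, -1.954, 0.002]
ft_force: [-2.6, -0.7, -4.5]
grip_width: 0.341
grip_force: 8.0
```

Call:
{"op": "play_rows", "data": {
  "increments": [
    [[0,0,0.02,0,0,0,-1],[0,0,0.04,0,0,0,-1],[0,0,0.05,0,0,0,-1],[0,0,0.05,0,0,0,-1]]
  ]
}}

```text
time: 8.1
position: [0.5164, -0.1305, 0.12]
tool_rot: [-2.459, -1.954, 0.001]
ft_force: [-3.2, -0.2, -3.5]
grip_width: 0.339
grip_force: 8.0
```

```bash
cat >> h.py <<'E'
PIN=np.array([.5153,-.13]);PSI=np.arctan2(.0209,.129)
DC=np.r_[PIN+.130*np.array([np.cos(PSI),np.sin(PSI)]),.058]
def needle(n="scene"):
    C=cal(n); im=np.array(ctrl.get_image(n)).astype(int)
    r,g,b=im[...,0],im[...,1],im[...,2]
    v,u=np.nonzero((r>1.6*g)&(r>1.6*b)&(r>60))
    P=np.array([unp(C,a,c,.060)[:2] for a,c in zip(u,v)])-DC[:2]
    w=(r-(g+b)/2)[v,u]
    k=np.hypot(*P.T)<.045; P,w=P[k],w[k]
    k=np.hypot(*P.T)>.01
    # direction from the main axis through the needle, pointing to the far end
    m=np.average(P,axis=0,weights=w); e=np.linalg.svd((P-m)*np.sqrt(w)[:,None],full_matrices=False)[2][0]
    e*=np.sign(e@m); a=np.arctan2(e[1],e[0])-PSI-np.pi/2
    return (a+np.pi)%(2*np.pi)-np.pi, len(P), np.hypot(*P.T).max()
E
cat > st.py <<'E'
from h import *
np.set_printoptions(precision=4,suppress=True)
s=ctrl.get_state();R=Ro.from_rotvec(s["tool_rot"]).as_matrix()
for n in("scene","top"):
    try:
        a=needle(n);print(n,"needle %.3f plunger %.2f mm"%(a[0],a[0]/.15),a[1:])
    except Exception as e: print(n,e)
print(s["time"],"pos",s["position"],"q7",s["joint_positions"][6],"yaw y",np.degrees(np.arctan2(R[1,1],R[0,1])),s["ft_force"],s["torque"])
E
python3 st.py
```

```text
scene needle 1.559 plunger 10.40 mm (16, np.float64(0.036143455749481974))
top needle 1.562 plunger 10.41 mm (31, np.float64(0.03791255032749612))
8.1 pos [ 0.5164 -0.1305  0.12  ] q7 0.14054637296351893 yaw y -13.061933210644504 [-3.2168 -0.245  -3.5033] [-0.1592  0.8134 -0.0266]
```

Call:
{"op": "play_rows", "data": {
  "increments": [
    [[0,0,0,0,0,0,1],[0,0,0,0,0,0,1],[0,0,0,0,0,0,1],[0,0,0,0,0,0,1],[0,0,0,0,0,0,1]]
  ]
}}

```text
time: 8.7
position: [0.5173, -0.1304, 0.1207]
tool_rot: [2.459, 1.954, 0.002]
ft_force: [0.0, -0.1, 0.3]
grip_width: 0.709
grip_force: 0.0
```

```bash
python3 st.py
```

```text
scene needle 1.288 plunger 8.58 mm (16, np.float64(0.03814056998184323))
top needle 1.298 plunger 8.65 mm (30, np.float64(0.0382944780117729))
8.7 pos [ 0.5173 -0.1304  0.1207] q7 0.14051416857191032 yaw y -13.048512304730115 [ 0.0381 -0.1115  0.2691] [-0.0989  0.0225 -0.0194]
```

Call:
{"op": "play_rows", "data": {
  "increments": [
    [[0,0,0,0,0,-0.09,0],[0,0,0,0,0,-0.18,0],[0,0,0,0,0,-0.27,0],[0,0,0,0,0,-0.36,0],[0,0,0,0,0,-0.45,0],[0,0,0,0,0,-0.54,0],[0,0,0,0,0,-0.6,0],[0,0,0,0,0,-0.6,0]]
  ]
}}

```text
time: 9.6
position: [0.5167, -0.1306, 0.1203]
tool_rot: [1.304, 2.858, 0.0]
ft_force: [-0.3, 0.4, -0.1]
grip_width: 0.504
grip_force: 0.0
```

```bash
python3 st.py
```

```text
scene needle 1.289 plunger 8.59 mm (15, np.float64(0.03814056998184323))
top needle -1.731 plunger -11.54 mm (1, np.float64(0.006625101248918257))
9.6 pos [ 0.5167 -0.1306  0.1203] q7 1.040353645151957 yaw y 40.94235589339931 [-0.2597  0.4445 -0.0917] [-0.0439 -0.0285  0.0137]
```

Call:
{"op": "play_rows", "data": {
  "increments": [
    [[0.005,-0.009,0,0,0,0,-1],[0.005,-0.009,0,0,0,0,-1],[0.005,-0.009,0,0,0,0,-1],[0.005,-0.009,0,0,0,0,-1],[0.005,-0.009,0,0,0,0,-1]]
  ],
  "squeeze": 8
}}

```text
time: 10.2
position: [0.515, -0.1311, 0.1202]
tool_rot: [-1.305, -2.857, 0.001]
ft_force: [-3.4, -1.6, 1.4]
grip_width: 0.342
grip_force: 8.0
```

```bash
python3 st.py
```

```text
scene needle 1.354 plunger 9.02 mm (15, np.float64(0.03577567654342909))
top needle 1.332 plunger 8.88 mm (4, np.float64(0.007366926199806056))
10.2 pos [ 0.515  -0.1311  0.1202] q7 1.0400777011068567 yaw y 40.914291413941015 [-3.4373 -1.5613  1.4132] [-0.4015  0.6451  0.0827]
```

Call:
{"op": "play_rows", "data": {
  "increments": [
    [[0,0,0,0,0,0.06,-1],[0,0,0,0,0,0.12,-1],[0,0,0,0,0,0.18,-1],[0,0,0,0,0,0.24,-1],[0,0,0,0,0,0.3,-1],[0,0,0,0,0,0.33,-1],[0,0,0,0,0,0.33,-1]]
  ]
}}

```text
time: 11.0
position: [0.5155, -0.1308, 0.1202]
tool_rot: [1.993, 2.428, -0.0]
ft_force: [-2.3, -2.5, 1.3]
grip_width: 0.34
grip_force: 7.9
```

```bash
python3 st.py
```

```text
scene needle 1.656 plunger 11.04 mm (18, np.float64(0.037570180383853985))
top needle 1.583 plunger 10.55 mm (4, np.float64(0.00663686747747877))
11.0 pos [ 0.5155 -0.1308  0.1202] q7 0.5431686851692133 yaw y 11.225617936404488 [-2.3206 -2.5099  1.2537] [-0.4076  0.4633  0.0034]
```

Call:
{"op": "play_rows", "data": {
  "increments": [
    [[0,0,0,0,0,0,0.2],[0,0,0,0,0,0,0.2],[0,0,0,0,0,0,0.2],[0,0,0,0,0,0,0.2]]
  ]
}}

```text
time: 11.5
position: [0.516, -0.1304, 0.1204]
tool_rot: [1.992, 2.429, 0.001]
ft_force: [0.0, 1.3, -0.4]
grip_width: 0.576
grip_force: 0.0
```

```bash
python3 st.py
```

```text
scene needle 1.524 plunger 10.16 mm (16, np.float64(0.03484476642217176))
top needle 1.459 plunger 9.73 mm (4, np.float64(0.006625101248918257))
11.5 pos [ 0.516  -0.1304  0.1204] q7 0.5435086574578867 yaw y 11.270692024223854 [ 0.0011  1.2651 -0.3671] [-0.1171  0.044   0.0084]
```

Call:
{"op": "play_rows", "data": {
  "increments": [
    [[0,0,0,0,0,0.1,0.2],[0,0,0,0,0,0.2,0.2],[0,0,0,0,0,0.3,0.2],[0,0,0,0,0,0.4,0.2],[0,0,0,0,0,0.5,0.2],[0,0,0,0,0,0.6,0.2],[0,0,0,0,0,0.7,0.2],[0,0,0,0,0,0.72,0.2]]
  ]
}}

```text
time: 12.4
position: [0.5157, -0.1306, 0.1203]
tool_rot: [2.986, 0.975, 0.001]
ft_force: [0.6, -0.4, 0.3]
grip_width: 0.601
grip_force: 0.0
```

Call:
{"op": "play_rows", "data": {
  "increments": [
    [[0,0,0,0,0,0.1,0.2],[0,0,0,0,0,0.2,0.2],[0,0,0,0,0,0.3,0.2],[0,0,0,0,0,0.4,0.2],[0,0,0,0,0,0.5,0.2],[0,0,0,0,0,0.6,0.2],[0,0,0,0,0,0.7,0.2],[0,0,0,0,0,0.72,0.2]]
  ]
}}

```text
time: 13.2
position: [0.5157, -0.1305, 0.1203]
tool_rot: [-3.044, 0.776, -0.0]
ft_force: [0.2, -1.4, -0.2]
grip_width: 0.603
grip_force: 0.0
```

Call:
{"op": "play_rows", "data": {
  "increments": [
    [[0,0,0,0,0,0.12,0.2],[0,0,0,0,0,0.12,0.2],[0,0,0,0,0,0.12,0.2]]
  ]
}}

```text
time: 13.5
position: [0.5157, -0.1305, 0.1202]
tool_rot: [2.96, -1.052, 0.0]
ft_force: [-0.0, -0.5, 0.1]
grip_width: 0.605
grip_force: 0.0
```

```bash
python3 st.py
```

```text
scene needle 1.520 plunger 10.14 mm (15, np.float64(0.03484476642217176))
top needle 1.574 plunger 10.49 mm (13, np.float64(0.01724320941777549))
13.5 pos [ 0.5157 -0.1305  0.1202] q7 -1.7267974553470369 yaw y -129.1422269776069 [-0.0111 -0.4529  0.1427] [-0.023   0.1666  0.0008]
```

Call:
{"op": "play_rows", "data": {
  "increments": [
    [[0,0,0,0,0,0,-1],[0,0,0,0,0,0,-1],[0,0,0,0,0,0,-1],[0,0,0,0,0,0,-1]]
  ],
  "squeeze": 8
}}

```text
time: 14.0
position: [0.5152, -0.1312, 0.1203]
tool_rot: [2.959, -1.052, -0.0]
ft_force: [-1.7, -0.9, 1.2]
grip_width: 0.341
grip_force: 8.0
```

Call:
{"op": "play_rows", "data": {
  "increments": [
    [[0,0,0,0,0,-0.07,-1],[0,0,0,0,0,-0.14,-1],[0,0,0,0,0,-0.21,-1],[0,0,0,0,0,-0.28,-1],[0,0,0,0,0,-0.35,-1],[0,0,0,0,0,-0.42,-1],[0,0,0,0,0,-0.48,-1],[0,0,0,0,0,-0.54,-1]]
  ]
}}

```text
time: 14.8
position: [0.5152, -0.1311, 0.1202]
tool_rot: [3.13, 0.264, -0.001]
ft_force: [-1.3, -0.8, 1.0]
grip_width: 0.339
grip_force: 8.0
```

```bash
python3 st.py
```

```text
scene needle 1.135 plunger 7.57 mm (10, np.float64(0.03713504877419225))
top needle 1.141 plunger 7.60 mm (29, np.float64(0.037971535274916104))
14.8 pos [ 0.5152 -0.1311  0.1202] q7 -0.9627545650395594 yaw y -80.36303026146052 [-1.3366 -0.7677  0.9862] [-0.1405  0.3314 -0.0068]
```

Call:
{"op": "play_rows", "data": {
  "increments": [
    [[0,0,0,0,0,-0.07,-1],[0,0,0,0,0,-0.14,-1],[0,0,0,0,0,-0.21,-1],[0,0,0,0,0,-0.28,-1],[0,0,0,0,0,-0.35,-1],[0,0,0,0,0,-0.42,-1],[0,0,0,0,0,-0.48,-1],[0,0,0,0,0,-0.54,-1]]
  ]
}}

```text
time: 15.7
position: [0.5152, -0.1306, 0.1202]
tool_rot: [-2.746, -1.525, 0.001]
ft_force: [-0.8, 0.5, 2.0]
grip_width: 0.342
grip_force: 8.0
```

```bash
python3 st.py
```

```text
scene needle 0.680 plunger 4.53 mm (13, np.float64(0.03622476917149052))
top needle 0.677 plunger 4.51 mm (29, np.float64(0.03825697652569487))
15.7 pos [ 0.5152 -0.1306  0.1202] q7 -0.17465097714355277 yaw y -31.897452632135327 [-0.7543  0.4819  1.9527] [-0.0532  0.5069 -0.0145]
```

Call:
{"op": "play_rows", "data": {
  "increments": [
    [[0,0,0,0,0,-0.07,-1],[0,0,0,0,0,-0.14,-1],[0,0,0,0,0,-0.21,-1],[0,0,0,0,0,-0.28,-1],[0,0,0,0,0,-0.35,-1],[0,0,0,0,0,-0.42,-1],[0,0,0,0,0,-0.48,-1],[0,0,0,0,0,-0.54,-1]]
  ]
}}

```text
time: 16.6
position: [0.5149, -0.1308, 0.1201]
tool_rot: [-1.876, -2.518, 0.001]
ft_force: [-3.0, -0.3, 2.7]
grip_width: 0.345
grip_force: 8.0
```

```bash
python3 st.py
```

```text
scene needle 0.386 plunger 2.58 mm (16, np.float64(0.03492989754546643))
top needle 0.376 plunger 2.51 mm (31, np.float64(0.03789512613692983))
16.6 pos [ 0.5149 -0.1308  0.1201] q7 0.6303538024674072 yaw y 16.605290199727733 [-2.9974 -0.2753  2.7335] [-0.1239  0.7613 -0.0551]
```

Call:
{"op": "play_rows", "data": {
  "increments": [
    [[0,0,0,0,0,0,0.2],[0,0,0,0,0,0,0.2],[0,0,0,0,0,0,0.2],[0,0,0,0,0,0,0.2],[0,0,0,0,0,0,0.2]]
  ]
}}

```text
time: 17.2
position: [0.5157, -0.1307, 0.1203]
tool_rot: [1.877, 2.519, 0.0]
ft_force: [-0.1, 0.2, -0.2]
grip_width: 0.589
grip_force: 0.0
```

```bash
python3 st.py; python3 -c "
from h import *
snap('scene','s3.png',(110,120,260,290),4)"
```

```text
scene needle 0.316 plunger 2.10 mm (16, np.float64(0.036561565516437626))
top needle 0.323 plunger 2.15 mm (33, np.float64(0.03789512613692983))
17.2 pos [ 0.5157 -0.1307  0.1203] q7 0.6300924216924711 yaw y 16.61302016220023 [-0.1066  0.1532 -0.1952] [-0.0922  0.0342 -0.0194]
```

View pics/s3.png

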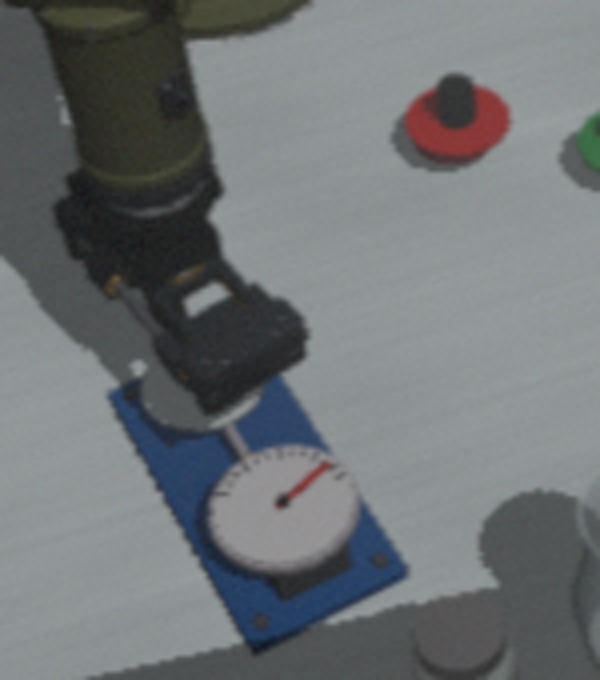

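The scene crop shows the pulley low on the stand under the open gripper, with the needle just past the stand's y axis. The free reading is 2.1 mm, so this is the lowest. Next I turn it 180° to the high side.

Call:
{"op": "play_rows", "data": {
  "increments": [
    [[0,0,0,0,0,0,-1],[0,0,0,0,0,0,-1],[0,0,0,0,0,0,-1],[0,0,0,0,0,0,-1]]
  ],
  "squeeze": 8
}}

```text
time: 17.75
position: [0.5152, -0.1308, 0.1202]
tool_rot: [-1.876, -2.519, 0.001]
ft_force: [-1.7, -1.0, 1.6]
grip_width: 0.34
grip_force: 8.0
```

Call:
{"op": "play_rows", "data": {
  "increments": [
    [[0,0,0,0,0,0.07,-1],[0,0,0,0,0,0.14,-1],[0,0,0,0,0,0.21,-1],[0,0,0,0,0,0.28,-1],[0,0,0,0,0,0.35,-1],[0,0,0,0,0,0.42,-1],[0,0,0,0,0,0.48,-1],[0,0,0,0,0,0.5,-1]]
  ]
}}

```text
time: 18.55
position: [0.5154, -0.131, 0.1202]
tool_rot: [2.699, 1.607, -0.001]
ft_force: [-1.3, -1.1, 0.3]
grip_width: 0.341
grip_force: 8.0
```

Call:
{"op": "play_rows", "data": {
  "increments": [
    [[0,0,0,0,0,0.07,-1],[0,0,0,0,0,0.14,-1],[0,0,0,0,0,0.21,-1],[0,0,0,0,0,0.28,-1],[0,0,0,0,0,0.35,-1],[0,0,0,0,0,0.42,-1],[0,0,0,0,0,0.48,-1],[0,0,0,0,0,0.5,-1]]
  ]
}}

```text
time: 19.35
position: [0.5153, -0.1312, 0.1202]
tool_rot: [3.108, 0.453, -0.001]
ft_force: [-1.8, -1.3, 0.4]
grip_width: 0.339
grip_force: 8.0
```

Call:
{"op": "play_rows", "data": {
  "increments": [
    [[0,0,0,0,0,0.07,-1],[0,0,0,0,0,0.14,-1],[0,0,0,0,0,0.21,-1],[0,0,0,0,0,0.28,-1],[0,0,0,0,0,0.35,-1],[0,0,0,0,0,0.42,-1],[0,0,0,0,0,0.48,-1],[0,0,0,0,0,0.5,-1]]
  ]
}}

```text
time: 20.15
position: [0.5152, -0.1312, 0.1202]
tool_rot: [3.045, -0.77, -0.001]
ft_force: [-2.2, -2.0, 2.5]
grip_width: 0.338
grip_force: 8.0
```

```bash
python3 st.py
```

```text
scene needle 1.596 plunger 10.64 mm (16, np.float64(0.036143455749481974))
top needle 1.568 plunger 10.45 mm (30, np.float64(0.03791255032749612))
20.15 pos [ 0.5152 -0.1312  0.1202] q7 -1.5671736175381608 yaw y -118.37679683014932 [-2.1701 -1.9976  2.5098] [-0.5368  0.6258  0.0106]
```

Call:
{"op": "play_rows", "data": {
  "increments": [
    [[0,0,0,0,0,0.07,-1],[0,0,0,0,0,0.14,-1],[0,0,0,0,0,0.21,-1],[0,0,0,0,0,0.28,-1],[0,0,0,0,0,0.35,-1],[0,0,0,0,0,0.42,-1],[0,0,0,0,0,0.48,-1],[0,0,0,0,0,0.5,-1]]
  ]
}}

```text
time: 21.05
position: [0.5151, -0.1312, 0.1203]
tool_rot: [2.519, -1.876, -0.001]
ft_force: [-3.0, -2.3, 3.9]
grip_width: 0.341
grip_force: 8.0
```

```bash
python3 st.py
```

```text
scene needle 1.658 plunger 11.05 mm (17, np.float64(0.037570180383853985))
top needle 1.612 plunger 10.75 mm (7, np.float64(0.009179145082522074))
21.05 pos [ 0.5151 -0.1312  0.1203] q7 -2.256041375362289 yaw y -163.360609451825 [-2.967  -2.2712  3.8959] [-0.5831  0.9826  0.0446]
```

Release and read.

Call:
{"op": "play_rows", "data": {
  "increments": [
    [[0,0,0,0,0,0,0.2],[0,0,0,0,0,0,0.2],[0,0,0,0,0,0,0.2],[0,0,0,0,0,0,0.2],[0,0,0,0,0,0,0.2]]
  ]
}}

```text
time: 21.65
position: [0.5158, -0.1303, 0.1203]
tool_rot: [-2.52, 1.875, -0.0]
ft_force: [0.2, -0.1, -0.2]
grip_width: 0.588
grip_force: 0.0
```

```bash
python3 st.py
```

```text
scene needle 1.559 plunger 10.40 mm (16, np.float64(0.036143455749481974))
top needle 1.519 plunger 10.12 mm (5, np.float64(0.00663686747747877))
21.65 pos [ 0.5158 -0.1303  0.1203] q7 -2.2561420534991887 yaw y -163.32088187180383 [ 0.244  -0.1337 -0.2395] [ 0.0001  0.1822 -0.0143]
```

Call:
{"op": "play_rows", "data": {
  "increments": [
    [[0,0,0,0,0,-0.09,0.2],[0,0,0,0,0,-0.18,0.2],[0,0,0,0,0,-0.27,0.2],[0,0,0,0,0,-0.36,0.2],[0,0,0,0,0,-0.45,0.2],[0,0,0,0,0,-0.54,0.2],[0,0,0,0,0,-0.63,0.2],[0,0,0,0,0,-0.7,0.2]]
  ]
}}

```text
time: 22.55
position: [0.5156, -0.1307, 0.1203]
tool_rot: [-3.129, 0.276, -0.0]
ft_force: [-0.1, 0.1, -0.9]
grip_width: 0.596
grip_force: 0.0
```

Call:
{"op": "play_rows", "data": {
  "increments": [
    [[0,0,0,0,0,-0.09,0.2],[0,0,0,0,0,-0.18,0.2],[0,0,0,0,0,-0.2,0.2],[0,0,0,0,0,-0.2,0.2]]
  ]
}}

```text
time: 22.95
position: [0.5156, -0.1308, 0.1203]
tool_rot: [-3.135, -0.206, -0.0]
ft_force: [-0.8, -0.2, -0.8]
grip_width: 0.599
grip_force: 0.0
```

```bash
python3 st.py
```

```text
scene needle 1.563 plunger 10.42 mm (17, np.float64(0.036143455749481974))
top needle 1.557 plunger 10.38 mm (30, np.float64(0.03791255032749612))
22.95 pos [ 0.5156 -0.1308  0.1203] q7 -1.0077489155385917 yaw y -82.49423961391494 [-0.8223 -0.1631 -0.7966] [-0.0618  0.167   0.0254]
```

Call:
{"op": "play_rows", "data": {
  "increments": [
    [[0,0,0,0,0,0,0.6],[0,0,0,0,0,0,0.6],[0,0,-0.2,0,0,0,0.6],[0,0,-0.5,0,0,0,0.6],[0,0,-0.8,0,0,0,0.6],[0,0,-1,0,0,0,0.6],[0,0,-1,0,0,0,0.6]]
  ]
}}

```text
time: 23.75
position: [0.5173, -0.1311, 0.2231]
tool_rot: [-3.135, -0.209, -0.009]
ft_force: [0.5, -0.4, -0.6]
grip_width: 0.795
grip_force: 0.0
```

Call:
{"op": "play_rows", "data": {
  "increments": [
    [[-0.5,0,0,0,0,0,0.6],[-0.7,0,0,0,0,0,0.6],[-0.7,0,0,0,0,0,0.6],[-0.7,0,0,0,0,0,0.6]]
  ]
}}

```text
time: 24.15
position: [0.4463, -0.1395, 0.2199]
tool_rot: [-3.133, -0.209, -0.001]
ft_force: [0.1, 1.0, 0.1]
grip_width: 0.8
grip_force: 0.0
```

```bash
python3 st.py;python3 - <<'E'
from h import *
C=cal("wrist")
snap("wrist","w4.png",k=1.5)
for p in (np.r_[PIN,.079],np.r_[PIN,.045],DC):print(np.array(proj(C,p))*1.5)
E
```

```text
scene needle 1.564 plunger 10.43 mm (17, np.float64(0.036143455749481974))
top needle 1.560 plunger 10.40 mm (29, np.float64(0.03791255032749612))
24.15 pos [ 0.4463 -0.1395  0.2199] q7 -1.231579970042127 yaw y -82.35237837355783 [0.0576 1.0229 0.0684] [-0.1046  0.155  -0.0632]
[380.81376129 186.51080436]
[380.78358299 184.81166303]
[374.14163352 -70.31666894]
```

View pics/w4.png

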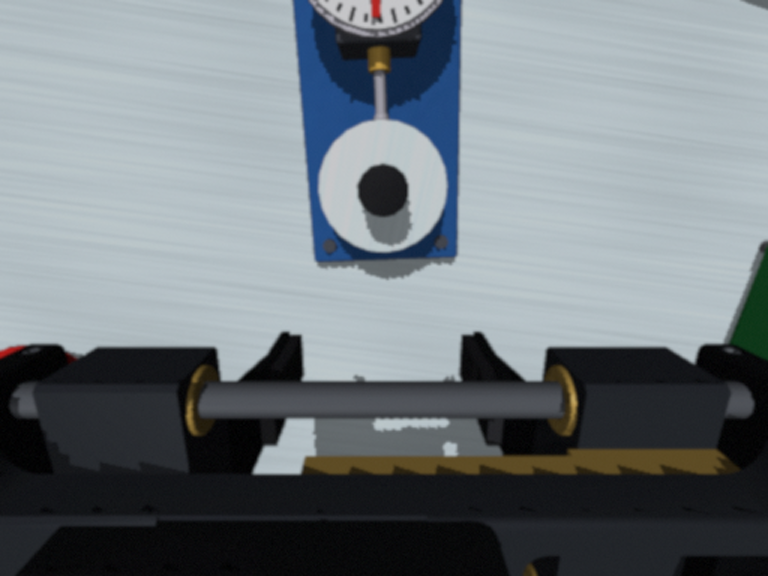

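The wrist view shows the pulley concentric on the pin, with the flange at (383,186) and the knob at (383,190). It is flat, and the needle points straight at the pin. That is about 1.56 rad, or 10.4 mm, matching the other two cameras, so I'm handing in.

```bash
python3 -c "
from bench import ctrl
print(ctrl.close_job())"
```

```text
the job is handed in; nothing more can be done
None
```

The pulley is on the pin, flat and let go, and the job is handed in (no verdict was returned): I brought the plunger to its lowest reading (about 2.1 mm), then on to about 10.4 mm, just short of the roughly 11 mm peak but above the required 9.9 mm.

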